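# Rock the dust bung out of the camera tube and stow it

### The job

Free the tight red dust bung from the camera tube by rocking it, well over toward the blue catch first and then well over toward the yellow one, while drawing it upward, so that the weighted foot stays standing on the bench. Lay the bung down on its flat on open bench and let go of it, then take it up again lying and set it lying on its flat in the grey cradle, nose between the two cheeks and shoulder close against them. Leave the tube standing and do not disturb the glue bottle, the dish or the phone.

Things in the scene. Friction and masses are not known exactly. Their poses are not given: they have to be found in the camera images.
- tube: aluminium camera tube standing upright on a round dark steel foot, loose, 1.7 kg. Foot 110 dia x 22 high; tube 44 outside, 31 bore, rim 70 above the origin, which is the centre of the foot's underside (z up). Two sprung catches in the bore, on its +y and -y sides, hold the bung; outside is a boss for each, blue at +y and yellow at -y, reaching 31 from the axis, top 5 below the rim
- tube_rim (a point): centre of the tube's mouth, 70 above the foot. The catches, 11 below it, press on the bung's rib: pulled straight up they hold together with 20 to 45 N, enough to lift the tube off the bench. Leaned 10 to 15 degrees toward one catch while drawn up a few mm, the far side of the rib pops up past its catch; leaning the other way then frees the other
- bung: red bung with black stem, 54 long, 120 g, seated in the tube at first with its axes along the tube's. Origin: centre of the shoulder's underside, on the rim at first; z points up the grip, away from the stem. Grip: block 24 (x) by 30 (y), from z 6 to 32; shoulder 24 (x) by 38 (y), z 0 to 6. The flats are the faces across x: lying on one, z is level and the origin 12 above the surface
- bung_nose (a point): end of the bung's stem, on its axis, 22 below the origin along the bung's -z, 14 dia; the stem is 17 dia, with a bevelled rib of 24 dia 14.5 below the origin
- bung_top (a point): centre of the top of the grip, 32 above the origin along the bung's z
- cradle: fixed grey cradle: base plate 90 (x) by 80 (y) by 6, origin at the centre of its underside, z up. Two upright cheeks stand on it from x = +10 to +34, tops 24 high, with a 28 wide gap between them (y -14 to +14) for the stem. The bung lies with its nose toward the cradle's +x, grip over the open part of the plate toward -x, origin 18 above the bench
- cradle_mouth (a point): point on the cradle between the near faces of the cheeks (where the shoulder's underside would touch them), at the lying bung's axis height: x = +10, z = 18 in the cradle's frame
- glue_bottle: white glue bottle with blue cap, upright, 25 dia, 101 high, origin at the centre of its foot; bystander
- petri_dish: flat pale blue dish, 84 dia, 16 high, origin at the centre of its underside; bystander
- old_phone: black keypad phone lying flat, 108 (x) x 46 (y) x 16, origin at the centre of its underside; bystander
There are look-alikes about, which are no part of the job. What is meant by the bung is not white, and is the smaller of those in its own colour.

How it is judged:
By the outcome, as a careful person would: the job done as asked, in the order asked, and still so for the second after the job is handed in, with the robot touching nothing.
It also fails if it takes over 72 s, if anything falls off the work surface, if the arm or the gripper's body presses on something with over 40 N, if the wrist force passes 120 N, or if a joint passes its speed limit or range.

### The arm

A 6-joint arm with a two-finger parallel gripper is mounted at the origin on a cart in front of the work surface, level with it; the furniture and walls round the work are solid. World frame = base frame: x ahead of the robot, y to its left, z up, the work surface at z = 0. Lengths are in mm, angles in degrees, forces in N, time in s.
With the tool pointing down it reaches from about 300 to 850 mm from the base axis. Payload 4.2 kg.
Tool frame: the origin (TCP) lies on the centre line of the jaws, within the pads' length; the fingertips stand 8 mm ahead of it and the grasp point (between the pads) lies 11 mm behind it; z points along the fingers, y is the line along which they close (so a half turn about z gives the same grasp; the last joint's range is limited). The gripper opens to 91 mm and grips with 3 to 60 N. Pads are 32 mm wide; open, the fingers measure 118 mm over their backs; the gripper's body (76 mm by 178 mm) begins 60 mm behind the grasp point.
Start: joints at [-65.374, 18.312, 89.639, -0, 72.044, -1.146], TCP at [250.007, -517.821, 221.976] pointing down, gripper open.
Joint ranges: [-177.97, 177.97], [-48.28, 115.42], [12.27, 149.76], [-77.06, 257.06], [2.81, 150.46], [-146.56, 146.56]. Speed limits (degrees/s): [147.25, 147.25, 180, 180, 180, 180].

### API

Orientations are given as [roll, pitch, yaw] about the fixed x, y, z axes, in that order (R = Rz(yaw) Ry(pitch) Rx(roll)).
In Python, from workcell import telemetry, eyes, ticket gives the robot as it stands. The module is installed in compiled form; this text tells all that it offers.
- The arm moves only by the shell command python3 -m crank 'ROWS' [OPENING] [FORCE]. ROWS is JSON, a list of rows, each an object of numbers: "dx", "dy", "dz": the shift along the world's x, y, z normalised to -1 to 1, where 1 is 80 cm; "yaw": the turn about the world's z normalised to -1 to 1, where 1 is 5 degrees. A call has 1 to 10 rows; each row shifts and turns the commanded pose from where the row before left it; what a row does not reach is not made up. A row lasts 1/8 s, in which the tool goes at most 62.5 mm and 10.7 degrees, less where a joint would pass 70% of its speed; a pose out of reach is approached as far as the arm can. A call with a number of a shift or a turn outside -1 to 1 is refused whole. A call with a gripper value outside its range is refused whole. OPENING is the opening, from 0 (shut) to 1 (fully open), set as the call begins (- or left out, the last holds). The fingers move at their own pace and stop on an object; FORCE is the grip in N (left out, the last holds). Time passes only in rows, so rows that do not move let the fingers close. It gives the time, the measured TCP pose, the force, the opening and the grip force at its end, in the units of the state.
- telemetry.state(): the state, without advancing time (a new reading comes with each control period).
- eyes.grab_frame(name): name is "scene" or "top" or "wrist"; returns the picture (420x560x3 uint8, red, green, blue); there is no depth.
- eyes.calibration(name): a dict with "camera_matrix" (3x3 intrinsics, pixels), "world_from_camera" (4x4, takes a point from camera to world coordinates). Camera axes: x right, y down, z forward; pixel columns grow to the right and rows downward; lengths in mm; the calibration is good to about 2 mm. The wrist camera is an equidistant fisheye: a pixel r from the principal point sees the ray r / f radians off the axis. A picture is of the moment at which its call begins: read the wrist's pose just before it. calibration takes no time and is no camera call; for the wrist camera it gives the pose at the moment of the call.
- ticket.job_done(): hands the job in; it is judged then, once.
The state is a dict: "time_s": time; "qpos": joint angles; "qvel": joint speeds; "effort": joint torques, N m; "ee_pos": TCP position; "ee_rot": TCP orientation; "force": force on the tool from outside, world axes, zero at the start; "torque": the same for the moment, N m; "gripper_width": finger opening in mm; "gripper_force": force on a finger pad.
Only numpy, scipy, OpenCV 4.12 (cv2) and the standard library are available. Lean on these libraries where they do the work, as an engineer would, in place of code of your own. Each camera call takes 0.05 s, during which the arm holds its last target. There are 200 camera calls.

## Working session

There is one attempt and no reset: what is moved stays moved. The work goes in short steps, Python scripts to look and compute and a shell command to move; the robot and the scene stay as the last step left them, time stands still between calls to the robot, and variables do not carry over. Pictures are saved under pics/ and viewed, at most 10 in all, crops included, and the job is handed in when it is done.

```bash
mkdir -p pics; cat > h.py <<'E'
import numpy as np, cv2
from workcell import telemetry, eyes, ticket
def grab(n,f=None):
    c=eyes.calibration(n); im=eyes.grab_frame(n)
    if f: cv2.imwrite('pics/'+f,im[:,:,::-1])
    return im,np.array(c['camera_matrix']),np.array(c['world_from_camera'])
def ray(K,T,u,v,fish=False):
    d=np.array([(u-K[0,2])/K[0,0],(v-K[1,2])/K[1,1],1.])
    if fish:
        r=np.hypot(d[0],d[1]); s=np.sin(r)/max(r,1e-9); d=np.array([d[0]*s,d[1]*s,np.cos(r)])
    return T[:3,3],T[:3,:3]@d
def plane(K,T,u,v,z,fish=False):
    o,d=ray(K,T,u,v,fish); return o+d*(z-o[2])/d[2]
def proj(K,T,p):
    q=np.linalg.inv(T)@np.append(p,1); return (K@(q[:3]/q[2]))[:2]
def tri(r1,r2):
    (a,d),(b,e)=r1,r2; s=np.linalg.lstsq(np.c_[d,-e],b-a,rcond=None)[0]
    p,q=a+s[0]*d,b+s[1]*e; return (p+q)/2,np.linalg.norm(p-q)
E
python3 - <<'E'
from h import *
a,K,T=grab('top','top.png'); print(T.round(2),K.round(1))
b,K,T=grab('scene','scene.png'); print(T.round(2),K.round(1))
s=telemetry.state(); print(s['ee_rot'],s['force'],s['gripper_width'])
E
```

```text
[[ 1.1000e-01 -9.7000e-01  2.0000e-01  3.6734e+02]
 [-9.9000e-01 -1.1000e-01  3.0000e-02 -1.1529e+02]
 [-0.0000e+00 -2.0000e-01 -9.8000e-01  9.0672e+02]
 [ 0.0000e+00  0.0000e+00  0.0000e+00  1.0000e+00]] [[399.2   0.  283.1]
 [  0.  399.2 208.3]
 [  0.    0.    1. ]]
[[-9.0000e-01 -2.7000e-01  3.5000e-01  1.8673e+02]
 [-4.4000e-01  5.4000e-01 -7.2000e-01  6.1562e+02]
 [ 0.0000e+00 -8.0000e-01 -6.1000e-01  6.9900e+02]
 [ 0.0000e+00  0.0000e+00  0.0000e+00  1.0000e+00]] [[472.1   0.  284.8]
 [  0.  472.1 211.8]
 [  0.    0.    1. ]]
[-1.79907176e+02 -6.35348748e-04  2.57747156e+01] [ 0.56508705  1.4500827  -0.15149724] 90.97857001346661
```

View pics/top.png

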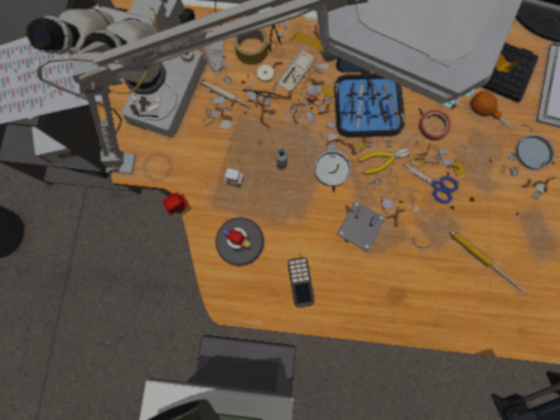

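View pics/scene.png

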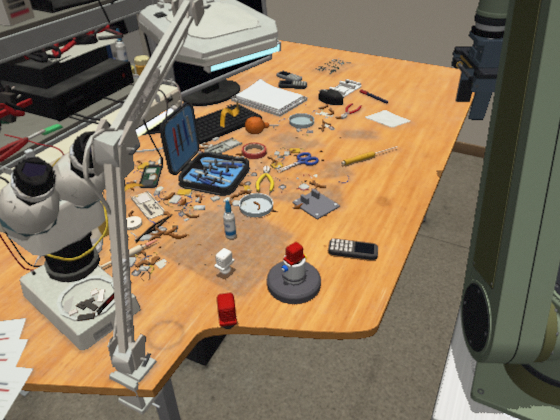

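Candidates for the bung: red one on the tube (top 237,238 / scene 294,252), larger red block at the bench edge (top 175,203 / scene 228,309), white one (top 233,176 / scene 224,262). The red one in the tube is the smaller, so I choose it; crop check next, also the cradle.

```bash
python3 - <<'E'
from h import *
t=cv2.imread('pics/top.png'); s=cv2.imread('pics/scene.png')
R=lambda im,x,y,w,h,W,H:cv2.resize(im[y:y+h,x:x+w],(W,H),interpolation=cv2.INTER_CUBIC)
a=np.vstack([np.hstack([R(t,210,210,56,56,400,300)[:, :],R(t,330,195,60,60,400,300)]),
 np.hstack([R(s,255,230,80,80,400,300),R(s,280,175,70,60,400,300)])])
cv2.imwrite('pics/crop.png',a)
Ct,Cs=eyes.calibration('top'),eyes.calibration('scene')
g=lambda C:(np.array(C['camera_matrix']),np.array(C['world_from_camera']))
def cents(im,lo,hi,roi):
    x,y,w,h=roi; m=cv2.inRange(cv2.cvtColor(im[y:y+h,x:x+w],cv2.COLOR_BGR2HSV),lo,hi)
    M=cv2.moments(m,True); return M['m00'],(M['m10']/max(M['m00'],1)+x,M['m01']/max(M['m00'],1)+y)
rt=(205,205,70,70); rs=(255,230,80,80)
for n,lo,hi,z in [('red',(0,150,60),(6,255,255),None),('blue',(105,100,60),(130,255,255),60),('yel',(22,130,90),(35,255,255),60)]:
    (na,p),(nb,q)=cents(t,lo,hi,rt),cents(s,lo,hi,rs)
    print(n,na,nb,np.round(p,1),np.round(q,1),[v.round(1) if hasattr(v,'round') else v for v in tri(ray(*g(Ct),*p),ray(*g(Cs),*q))])
    if z: print(plane(*g(Ct),*p,z).round(1))
# foot: dark round
for nm,im,C,roi in [('top',t,Ct,rt),('scene',s,Cs,(255,245,80,70))]:
    x,y,w,h=roi; hsv=cv2.cvtColor(im[y:y+h,x:x+w],cv2.COLOR_BGR2HSV)
    m=cv2.inRange(hsv,(0,0,20),(180,90,135)); m=cv2.morphologyEx(m,cv2.MORPH_OPEN,np.ones((3,3)))
    c=max(cv2.findContours(m,0,2)[0],key=cv2.contourArea)+np.array([x,y]); e=cv2.fitEllipse(cv2.convexHull(c)); print(nm,e,plane(*g(C),*e[0],16).round(1))
E
```

```text
red 158.0 305.0 [236.2 237. ] [293.7 253.2] [array([465.6,  -2.6,  81.2]), np.float64(2.2)]
blue 15.0 26.0 [226.5 231.9] [284.8 267.6] [array([474.9,  21.8,  60.6]), np.float64(1.7)]
[475.8  22.1  60. ]
yel 20.0 3.0 [246.8 243.8] [305. 256.] [array([453.8, -25.1,  61. ]), np.float64(2.8)]
[455.2 -24.6  60. ]
top ((239.29290771484375, 241.0405731201172), (46.719078063964844, 47.377952575683594), 47.6422233581543) [464.1  -2.2  16. ]
scene ((293.4531555175781, 281.4039611816406), (43.78746032714844, 53.869300842285156), 93.36042785644531) [461.3   8.   16. ]
```

View pics/crop.png

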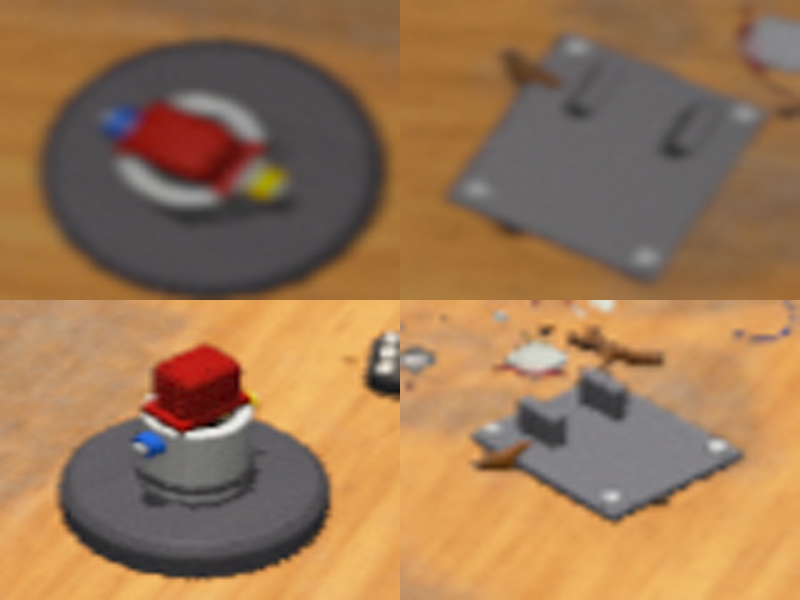

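The crop shows the red bung on the tube, blue boss at the left and yellow at the right; the cradle's cheeks are toward its upper-right edge in the top picture. Moving over the tube.

```bash
python3 -m crank '[{"dx":0.027,"dy":0.0645,"yaw":0.8},{"dx":0.027,"dy":0.0645,"yaw":0.8},{"dx":0.027,"dy":0.0645,"yaw":0.8},{"dx":0.027,"dy":0.0645,"yaw":0.8},{"dx":0.027,"dy":0.0645,"yaw":0.8},{"dx":0.027,"dy":0.0645,"yaw":0.8},{"dx":0.027,"dy":0.0645,"yaw":0.8},{"dx":0.027,"dy":0.0645,"yaw":0.8},{"dx":0.027,"dy":0.0645,"yaw":0.8},{"dx":0.027,"dy":0.0645,"yaw":0.8}]'
python3 -m crank '[{},{}]'
python3 - <<'E'
from h import *
s=telemetry.state(); print(s['ee_pos'],s['ee_rot'])
a,K,T=grab('wrist','w1.png'); print(T.round(3),K.round(1))
C=eyes.calibration('top');K,T=np.array(C['camera_matrix']),np.array(C['world_from_camera'])
for p in [(355.5,202.6),(384.7,217),(368.2,251),(337.5,234)]: print(plane(K,T,*p,6).round(1))
E
```

```text
[ 249.81697181 -517.39306507  221.19308105] [-1.79907176e+02 -6.35348748e-04  2.57747156e+01]
[[ 4.35000e-01 -8.60000e-01 -2.67000e-01  3.24947e+02]
 [-9.00000e-01 -4.16000e-01 -1.27000e-01 -4.80883e+02]
 [-2.00000e-03  2.96000e-01 -9.55000e-01  3.82836e+02]
 [ 0.00000e+00  0.00000e+00  0.00000e+00  1.00000e+00]] [[325.2   0.  281.1]
 [  0.  325.2 217.4]
 [  0.    0.    1. ]]
[ 583.  -255.9    6. ]
[ 556.6 -324.9    6. ]
[ 474.8 -292.6    6. ]
[ 505.6 -220.7    6. ]validation failed for argument at $[0]...
validation failed for argument at $[0]...
```

View pics/w1.png

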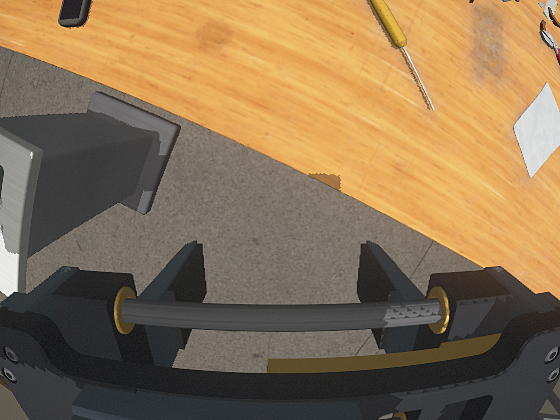

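The picture (arm unmoved: rows were refused) shows the fingers at about (200,245) and (362,245) and the phone at (75,12). Rows need all four numbers.

```bash
python3 -m crank '[{"dx":0.027,"dy":0.0645,"dz":0,"yaw":0.8},{"dx":0.027,"dy":0.0645,"dz":0,"yaw":0.8},{"dx":0.027,"dy":0.0645,"dz":0,"yaw":0.8},{"dx":0.027,"dy":0.0645,"dz":0,"yaw":0.8},{"dx":0.027,"dy":0.0645,"dz":0,"yaw":0.8},{"dx":0.027,"dy":0.0645,"dz":0,"yaw":0.8},{"dx":0.027,"dy":0.0645,"dz":0,"yaw":0.8},{"dx":0.027,"dy":0.0645,"dz":0,"yaw":0.8},{"dx":0.027,"dy":0.0645,"dz":0,"yaw":0.8},{"dx":0.027,"dy":0.0645,"dz":0,"yaw":0.8}]'
python3 -m crank '[{"dx":0,"dy":0,"dz":0,"yaw":0},{"dx":0,"dy":0,"dz":0,"yaw":0}]'
python3 - <<'E'
from h import *
s=telemetry.state(); print(s['ee_pos'],s['ee_rot'])
a,K,T=grab('wrist','w2.png'); print(T.round(3).tolist())
E
```

```text
time_s: 1.4
ee_pos: [466.4, -0.0, 222.0]
ee_rot: [180.0, 0.0, 65.9]
force: [0.7, -0.5, -0.3]
gripper_width: 90.9
gripper_force: 0.0
time_s: 1.65
ee_pos: [465.5, -2.1, 221.7]
ee_rot: [-180.0, 0.1, 65.8]
force: [-0.9, -0.0, -1.2]
gripper_width: 91.4
gripper_force: 0.0
[465.51492005  -2.14087395 221.68025566] [-1.79962780e+02  5.96053843e-02  6.57879622e+01]
[[0.912, -0.391, -0.123, 499.439], [-0.41, -0.871, -0.27, 74.882], [-0.001, 0.296, -0.955, 383.18], [0.0, 0.0, 0.0, 1.0]]
```

View pics/w2.png

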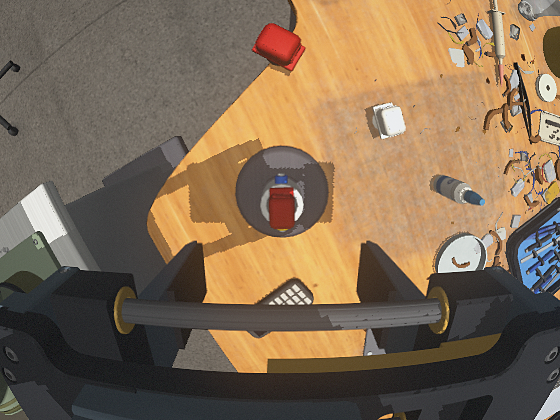

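Wrist view: bung at (282,208), blue boss at (282,180), foot disc centred near (283,190). Measuring.

```bash
python3 - <<'E'
from h import *
im=cv2.imread('pics/w2.png'); C=eyes.calibration('wrist');K,T=np.array(C['camera_matrix']),np.array(C['world_from_camera'])
x0,y0=235,140; h=cv2.cvtColor(im[y0:245,x0:335],cv2.COLOR_BGR2HSV)
def pts(lo,hi): 
    m=cv2.inRange(h,lo,hi); c=max(cv2.findContours(m,0,1)[0],key=cv2.contourArea); return c[:,0]+[x0,y0],m
W=lambda q,z:np.array([plane(K,T,*p,z,True)[:2] for p in q],np.float32)
r,m=pts((0,150,60),(6,255,255)); w=W(r,102); print('red',cv2.minAreaRect(w))
b,m=pts((105,100,60),(130,255,255)); print('blue',W(b,60).mean(0),len(b))
m=cv2.inRange(h,(0,0,20),(180,110,110)); m=cv2.morphologyEx(m,2,np.ones((5,5)))
c=max(cv2.findContours(m,0,1)[0],key=cv2.contourArea)[:,0]+[x0,y0]
w=W(cv2.convexHull(c)[:,0],18); print('foot',cv2.minEnclosingCircle(w),cv2.fitEllipse(w))
# white tube rim ring
m=cv2.inRange(h,(0,0,150),(180,70,255));c=max(cv2.findContours(m,0,1)[0],key=cv2.contourArea)[:,0]+[x0,y0];w=W(cv2.convexHull(c)[:,0],70);print('rim',cv2.minEnclosingCircle(w))
# red edges lines
g=cv2.inRange(h,(0,150,60),(6,255,255));ys,xs=np.nonzero(g);
for y in range(ys.min(),ys.max()+1,4): 
    q=xs[ys==y]; e=[plane(K,T,q.min()-.5+x0,y+y0,102,True)[:2].round(1),plane(K,T,q.max()+.5+x0,y+y0,102,True)[:2].round(1)]; print(y+y0,e)
E
```

```text
red ((467.13018798828125, 2.5139541625976562), (37.359474182128906, 22.635395050048828), 65.7408676147461)
blue [474.01596  19.8811 ] 33
foot ((454.31793212890625, -0.25075340270996094), 52.586204528808594) ((446.29443359375, 0.5399317741394043), (67.57196807861328, 100.43699645996094), 171.88795471191406)
rim ((476.79937744140625, -7.521006107330322), 16.035202026367188)
188 [array([465.1,  23.9]), array([483.6,  15.6])]
192 [array([463.6,  20.6]), array([482.2,  12.2])]
196 [array([462. ,  17.3]), array([480.7,   8.9])]
200 [array([459.7,  14.3]), array([480. ,   5.2])]
204 [array([458.1,  11. ]), array([478.5,   1.8])]
208 [array([456.6,   7.6]), array([477. ,  -1.6])]
212 [array([455. ,   4.2]), array([475.5,  -5. ])]
216 [array([4.542e+02, 4.000e-01]), array([474. ,  -8.5])]
220 [array([452.6,  -3. ]), array([472.5, -12. ])]
224 [array([451. ,  -6.5]), array([471. , -15.5])]
228 [array([452.7, -11.5]), array([466.9, -17.9])]
```

```bash
python3 -m crank '[{"dx":0,"dy":0,"dz":-0.04,"yaw":0},{"dx":0,"dy":0,"dz":-0.04,"yaw":0},{"dx":0,"dy":0,"dz":-0.04,"yaw":0},{"dx":0,"dy":0,"dz":-0.04,"yaw":0},{"dx":0,"dy":0,"dz":0,"yaw":0},{"dx":0,"dy":0,"dz":0,"yaw":0}]'
python3 -m crank '[{"dx":0,"dy":0,"dz":0,"yaw":0},{"dx":0,"dy":0,"dz":0,"yaw":0},{"dx":0,"dy":0,"dz":0,"yaw":0},{"dx":0,"dy":0,"dz":0,"yaw":0},{"dx":0,"dy":0,"dz":0,"yaw":0},{"dx":0,"dy":0,"dz":0,"yaw":0},{"dx":0,"dy":0,"dz":0,"yaw":0},{"dx":0,"dy":0,"dz":0,"yaw":0}]' 0 25
```

```text
time_s: 2.45
ee_pos: [466.7, -2.7, 95.1]
ee_rot: [179.9, -0.0, 65.7]
force: [-0.0, -0.0, -0.2]
gripper_width: 91.1
gripper_force: 0.0
time_s: 3.45
ee_pos: [466.0, -1.8, 93.9]
ee_rot: [-180.0, 0.0, 65.8]
force: [0.8, 1.3, -0.2]
gripper_width: 23.5
gripper_force: 25.0
```

```bash
python3 -m crank '[{"dx":0.0012,"dy":0.0027,"dz":0.0012,"yaw":0},{"dx":0.0012,"dy":0.0027,"dz":0.0012,"yaw":0},{"dx":0,"dy":0,"dz":0,"yaw":0}]'; python3 -m crank '[{"dx":0.0012,"dy":0.0027,"dz":0.0015,"yaw":0},{"dx":0,"dy":0,"dz":0,"yaw":0}]'
python3 - <<'E'
from h import *
a,_,_=grab('wrist'); b,_,_=grab('scene'); s=telemetry.state();print(s['ee_pos'],s['force'],s['torque'])
R=lambda im,x,y,w,h:cv2.resize(im[y:y+h,x:x+w],(400,400),interpolation=cv2.INTER_CUBIC)
cv2.imwrite('pics/l1.png',np.hstack([R(a,210,200,140,140),R(b,255,225,80,80)])[:,:,::-1])
E
```

```text
time_s: 3.82
ee_pos: [466.3, 2.0, 94.6]
ee_rot: [-179.8, 0.2, 65.8]
force: [-0.7, -4.5, -11.4]
gripper_width: 23.7
gripper_force: 25.0
time_s: 4.08
ee_pos: [467.8, 5.5, 95.9]
ee_rot: [-179.8, -0.0, 65.7]
force: [-0.5, -0.5, -19.1]
gripper_width: 23.9
gripper_force: 25.0
[468.07720119   5.10585671  96.18173958] [  0.27078117  -0.03015344 -18.92804315] [-0.01843872 -0.08048072  0.00886905]
```

View pics/l1.png

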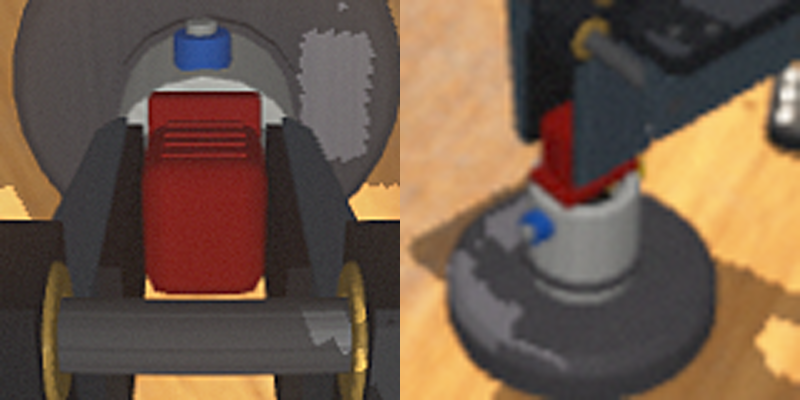

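Bung leans toward blue (shoulder tilted in the right half, at about (590,190)), foot still flat. Pull is 19 N, so lean a little more without lifting.

```bash
python3 -m crank '[{"dx":0.0008,"dy":0.0018,"dz":-0.0005,"yaw":0},{"dx":0.0008,"dy":0.0018,"dz":0,"yaw":0},{"dx":0,"dy":0,"dz":0,"yaw":0}]';python3 - <<'E'
from h import *
b,_,_=grab('scene'); s=telemetry.state();print(s['ee_pos'],s['force'])
R=lambda im,x,y,w,h:cv2.resize(im[y:y+h,x:x+w],(400,400),interpolation=cv2.INTER_CUBIC)
cv2.imwrite('pics/l2.png',R(b,255,225,80,80)[:,:,::-1])
def edge(im):
    h=cv2.cvtColor(im,cv2.COLOR_RGB2HSV)[:,:]; m=cv2.inRange(h,(0,150,50),(6,255,255))[240:300,255:335]
    return [(255+x,240+np.nonzero(m[:,x])[0].max()) for x in range(80) if m[:,x].any()]
print(edge(b))
E
```

```text
time_s: 4.55
ee_pos: [470.3, 7.7, 96.7]
ee_rot: [180.0, -0.0, 65.8]
force: [0.1, 0.0, -18.7]
gripper_width: 24.0
gripper_force: 25.0
[470.20170267   7.61537657  96.71669792] [  0.30806283   0.58252675 -18.76339381]
[(280, np.int64(260)), (281, np.int64(261)), (282, np.int64(262)), (283, np.int64(263)), (284, np.int64(264)), (285, np.int64(265)), (286, np.int64(266)), (287, np.int64(265)), (288, np.int64(265)), (289, np.int64(265)), (290, np.int64(264)), (291, np.int64(264)), (292, np.int64(263)), (293, np.int64(263)), (294, np.int64(263)), (295, np.int64(261)), (296, np.int64(261)), (297, np.int64(260)), (298, np.int64(259)), (299, np.int64(258)), (300, np.int64(258))]
```

View pics/l2.png

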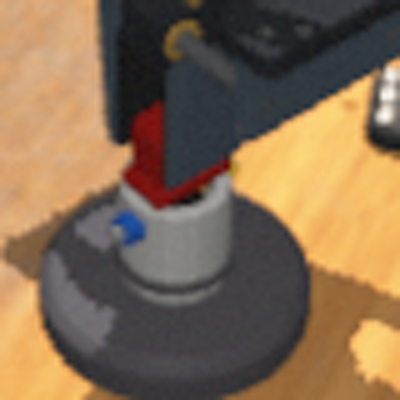

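```bash
python3 - <<'E'
from h import *
# blue boss position: before (scene.png) vs l1/l2 via fresh pictures
C=eyes.calibration('scene');K,T=np.array(C['camera_matrix']),np.array(C['world_from_camera'])
for n in ['pics/scene.png',None]:
    im=cv2.imread(n) if n else grab('scene','s2.png')[0][:,:,::-1]
    h=cv2.cvtColor(im[225:330,250:340].copy(),cv2.COLOR_BGR2HSV); m=cv2.inRange(h,(105,100,60),(130,255,255))
    m[:30]=0; m[:,60:]=0; M=cv2.moments(m,True); print(M['m00'],M['m10']/M['m00']+250,M['m01']/M['m00']+225)
print(proj(K,T,(474.9,21.8,60.6)),proj(K,T,(474.9,21.8,63.6)),proj(K,T,(476.9,26.3,60.6)))
E
```

```text
26.0 284.84615384615387 267.61538461538464
29.0 280.58620689655174 269.82758620689657
[284.40113119 267.50863924] [284.40637102 266.38234794] [282.44181586 268.65353922]
```

The tube seems to be carried along (full weight on the wrist, boss shifted ~10 mm with the tool, little lean). Let it down and measure how much lean there is.

```bash
cat > lean.py <<'E'
from h import *
# blue boss on z=60 relative to TCP, in tube axes
im,K,T=grab('wrist'); s=telemetry.state()
h=cv2.cvtColor(im,cv2.COLOR_RGB2HSV); m=cv2.inRange(h,(105,110,60),(130,255,255)); m[:, :240]=0; m[:,330:]=0; m[:150]=0;m[260:]=0
M=cv2.moments(m,True); p=plane(K,T,M['m10']/M['m00'],M['m01']/M['m00'],62,True)
d=p[:2]-s['ee_pos'][:2]; yv=np.array([.411,.911]); xv=np.array([.911,-.411])
print('n',M['m00'],'blue rel TCP x,y',(d@xv).round(1),(d@yv).round(1),'blue',p.round(1),'F',np.round(s['force'],1),'tq',np.round(s['torque'],2),'pos',np.round(s['ee_pos'],1))
E
python3 lean.py; python3 -m crank '[{"dx":0,"dy":0,"dz":-0.0012,"yaw":0},{"dx":0,"dy":0,"dz":0,"yaw":0}]';python3 lean.py; python3 -m crank '[{"dx":0,"dy":0,"dz":-0.0012,"yaw":0},{"dx":0,"dy":0,"dz":0,"yaw":0}]';python3 lean.py
```

```text
n 233.0 blue rel TCP x,y -1.5 23.8 blue [478.6  29.9  62. ] F [  0.1  -0.2 -18.2] tq [ 0.01 -0.04 -0.02] pos [470.1   7.5  96.7]
time_s: 4.95
ee_pos: [470.5, 7.4, 96.3]
ee_rot: [179.9, -0.0, 65.8]
force: [-0.2, -0.3, -13.6]
gripper_width: 23.5
gripper_force: 25.0
n 234.0 blue rel TCP x,y -1.5 23.5 blue [478.9  29.4  62. ] F [-1.9 -1.6 -9.9] tq [-0.32  0.05  0.03] pos [470.6   7.4  96.4]
time_s: 5.25
ee_pos: [470.6, 7.4, 95.3]
ee_rot: [179.9, -0.0, 65.8]
force: [-0.2, -0.8, -9.4]
gripper_width: 23.6
gripper_force: 25.0
n 247.0 blue rel TCP x,y -1.3 23.4 blue [479.   29.4  62. ] F [-3.2 -0.2 -9.2] tq [-0.33  0.22 -0.06] pos [470.5   7.5  95.2]
```

Zero lean: pads held it rigid and the tube came along a hair off the bench. Better: grip only a small patch at the yellow end of the grip, so lifting there levers the bung over about the blue edge of its shoulder.

```bash
python3 -m crank '[{"dx":0,"dy":0,"dz":-0.0015,"yaw":0},{"dx":0,"dy":0,"dz":0,"yaw":0}]';  python3 -m crank '[{"dx":0,"dy":0,"dz":0,"yaw":0},{"dx":0,"dy":0,"dz":0,"yaw":0},{"dx":0,"dy":0,"dz":0,"yaw":0},{"dx":-0.005,"dy":-0.0115,"dz":0,"yaw":0},{"dx":-0.005,"dy":-0.0113,"dz":0.001,"yaw":0},{"dx":0,"dy":0,"dz":0,"yaw":0}]' 0.45
python3 lean.py;  python3 -m crank '[{"dx":0,"dy":0,"dz":0,"yaw":0},{"dx":0,"dy":0,"dz":0,"yaw":0},{"dx":0,"dy":0,"dz":0,"yaw":0},{"dx":0,"dy":0,"dz":0,"yaw":0},{"dx":0,"dy":0,"dz":0,"yaw":0}]' 0 22; python3 lean.py
```

```text
time_s: 5.55
ee_pos: [470.6, 7.4, 94.0]
ee_rot: [179.9, -0.0, 65.8]
force: [-2.1, -2.2, -3.8]
gripper_width: 23.5
gripper_force: 25.0
time_s: 6.3
ee_pos: [461.7, -11.5, 94.4]
ee_rot: [180.0, 0.0, 65.7]
force: [-0.6, 0.4, 0.0]
gripper_width: 40.8
gripper_force: 0.0
n 244.0 blue rel TCP x,y -1.1 43.7 blue [478.9  29.1  62. ] F [0.6 0.5 0.4] tq [ 0.05 -0.06 -0.01] pos [462.  -11.2  94.5]
time_s: 6.98
ee_pos: [462.3, -10.6, 94.4]
ee_rot: [180.0, -0.0, 65.8]
force: [0.8, -0.7, -1.3]
gripper_width: 23.8
gripper_force: 22.0
n 247.0 blue rel TCP x,y -1.2 43.2 blue [479.   29.2  62. ] F [ 1.2  1.3 -0.7] tq [-0.04 -0.1  -0.04] pos [462.3 -10.6  94.4]
```

```bash
python3 -m crank '[{"dx":0.0006,"dy":0.0014,"dz":0.0018,"yaw":0},{"dx":0.0006,"dy":0.0014,"dz":0.0018,"yaw":0},{"dx":0,"dy":0,"dz":0,"yaw":0}]'; python3 lean.py;python3 -m crank '[{"dx":0.0006,"dy":0.0014,"dz":0.0012,"yaw":0},{"dx":0,"dy":0,"dz":0,"yaw":0}]'; python3 lean.py
```

```text
time_s: 7.4
ee_pos: [461.1, -8.2, 95.8]
ee_rot: [-179.7, 0.1, 65.8]
force: [-0.1, 0.7, -15.6]
gripper_width: 23.6
gripper_force: 22.0
n 248.0 blue rel TCP x,y -1.4 42.5 blue [477.3  31.1  62. ] F [ -0.5  -1.  -16.2] tq [-0.33  0.12  0.06] pos [461.1  -8.2  95.8]
time_s: 7.7
ee_pos: [462.8, -7.1, 97.6]
ee_rot: [-179.9, 0.0, 65.8]
force: [0.1, -0.5, -18.7]
gripper_width: 23.7
gripper_force: 22.0
n 243.0 blue rel TCP x,y -1.6 42.3 blue [479.   32.1  62. ] F [ -0.   -0.3 -19. ] tq [-0.34  0.06 -0.01] pos [463.   -7.2  97.7]
```

Still lifting the tube with little lean: the pad patch is too stiff in torsion. Lower, then take only a tiny corner of the grip's top with a light grip so that it can swivel.

```bash
python3 -m crank '[{"dx":0,"dy":0,"dz":-0.0025,"yaw":0},{"dx":0,"dy":0,"dz":-0.0025,"yaw":0},{"dx":0,"dy":0,"dz":0,"yaw":0}]'; python3 lean.py; python3 -m crank '[{"dx":0,"dy":0,"dz":0,"yaw":0},{"dx":0,"dy":0,"dz":0,"yaw":0},{"dx":-0.0033,"dy":-0.0072,"dz":0.012,"yaw":0},{"dx":0,"dy":0,"dz":0,"yaw":0},{"dx":0,"dy":0,"dz":0,"yaw":0}]' 0.4
python3 lean.py;  python3 -m crank '[{"dx":0,"dy":0,"dz":0,"yaw":0},{"dx":0,"dy":0,"dz":0,"yaw":0},{"dx":0,"dy":0,"dz":0,"yaw":0},{"dx":0,"dy":0,"dz":0,"yaw":0}]' 0 14; python3 lean.py
```

```text
time_s: 8.12
ee_pos: [464.3, -7.7, 95.1]
ee_rot: [179.9, -0.0, 65.8]
force: [-1.5, -2.7, -7.8]
gripper_width: 23.5
gripper_force: 22.0
n 246.0 blue rel TCP x,y -1.8 42.1 blue [479.9  31.5  62. ] F [-1.9 -2.1 -6.7] tq [-0.77  0.36  0.07] pos [464.3  -7.7  95. ]
time_s: 8.8
ee_pos: [461.1, -13.2, 104.1]
ee_rot: [180.0, -0.0, 65.8]
force: [-0.6, 0.0, 0.2]
gripper_width: 36.7
gripper_force: 0.0
n 226.0 blue rel TCP x,y -1.3 48.4 blue [479.7  31.6  62. ] F [ 0.4  0.6 -0.8] tq [ 0.03 -0.04 -0.01] pos [461.  -13.1 103.9]
time_s: 9.35
ee_pos: [461.4, -13.3, 103.9]
ee_rot: [179.9, -0.0, 65.8]
force: [1.6, -1.7, 0.1]
gripper_width: 23.1
gripper_force: 14.0
n 227.0 blue rel TCP x,y -1.5 48.3 blue [479.9  31.5  62. ] F [ 2.5 -0.9 -1.1] tq [-0.36 -0.37 -0.05] pos [461.4 -13.2 103.8]
```

```bash
for i in 1; do python3 -m crank '[{"dx":0.0005,"dy":0.0011,"dz":0.0015,"yaw":0},{"dx":0.0005,"dy":0.0011,"dz":0.0015,"yaw":0},{"dx":0,"dy":0,"dz":0,"yaw":0}]'; python3 lean.py; python3 -m crank '[{"dx":0.0005,"dy":0.0011,"dz":0.0015,"yaw":0},{"dx":0.0005,"dy":0.0011,"dz":0.0015,"yaw":0},{"dx":0,"dy":0,"dz":0,"yaw":0}]'; python3 lean.py;  done
```

```text
time_s: 9.78
ee_pos: [461.3, -11.1, 105.5]
ee_rot: [-179.9, 0.0, 65.8]
force: [3.2, -1.2, -11.5]
gripper_width: 23.6
gripper_force: 14.0
n 222.0 blue rel TCP x,y -0.5 46.3 blue [479.9  31.5  62. ] F [  2.    0.5 -11.9] tq [-0.18 -0.71 -0.09] pos [461.3 -11.  105.5]
time_s: 10.2
ee_pos: [461.9, -8.9, 109.1]
ee_rot: [-179.9, -0.0, 65.8]
force: [-1.5, 2.1, -2.5]
gripper_width: 23.3
gripper_force: 14.0
n 214.0 blue rel TCP x,y -1.1 43.2 blue [478.8  30.9  62. ] F [-1.9  2.6 -1. ] tq [0.56 0.35 0.09] pos [462.   -9.  109.3]
```

```bash
cat > look.py <<'E'
from h import *
import sys
a,_,_=grab('wrist'); b,_,_=grab('scene')
R=lambda im,x,y,w,h:cv2.resize(im[y:y+h,x:x+w],(400,400),interpolation=cv2.INTER_CUBIC)
cv2.imwrite('pics/'+sys.argv[1],np.hstack([R(a,210,190,140,140),R(b,250,220,80,80)])[:,:,::-1])
E
python3 look.py l3.png
```

```text
(no output)
```

View pics/l3.png

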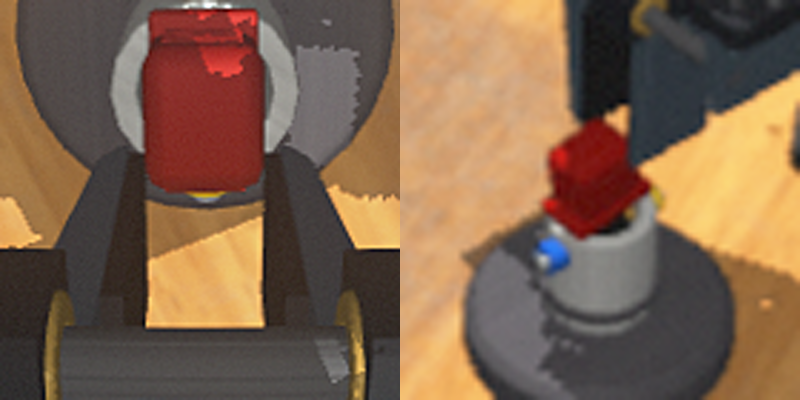

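The bung now leans clearly toward blue (shoulder's yellow end raised, stem visible at right half (625,215)), foot flat, force gone: the yellow side has popped. Lean slightly further.

```bash
python3 -m crank '[{"dx":0.0006,"dy":0.0013,"dz":0.001,"yaw":0},{"dx":0.0006,"dy":0.0013,"dz":0.001,"yaw":0},{"dx":0,"dy":0,"dz":0,"yaw":0}]'; python3 lean.py;
python3 - <<'E'
from h import *
im,K,T=grab('scene','s5.png'); h=cv2.cvtColor(im,cv2.COLOR_RGB2HSV); m=cv2.inRange(h,(0,150,50),(6,255,255)); m[:,:250]=0;m[:,335:]=0;m[:220]=0;m[295:]=0
h0=cv2.cvtColor(cv2.imread('pics/scene.png'),cv2.COLOR_BGR2HSV); m0=cv2.inRange(h0,(0,150,50),(6,255,255)); m0[:,:250]=0;m0[:,335:]=0;m0[:220]=0;m0[295:]=0
for M in (m0,m): 
    e=[(x,np.nonzero(M[:,x])[0].max()) for x in range(250,335) if M[:,x].any()]; e=np.array(e); i=e[:,1].argmax(); r=e[i:]; l=e[:i+1]
    print(r.tolist(),np.polyfit(r[:,0],r[:,1],1)[0] if len(r)>2 else 0)
for t in range(0,25,5):   # expected slope of -x bottom edge of shoulder for lean t
    c,s=np.cos(np.radians(t)),np.sin(np.radians(t)); xv=np.array([.911,-.411,0]);yv=np.array([.411,.911,0]);zv=np.array([0,0,1])
    O=np.array([472,10,70.]); f=lambda y:proj(K,T,O-12*xv+(y-19)*c*yv+19*yv+(19-y)*s*zv)
    d=f(-19)-f(19); print(t,d[1]/d[0])
E
```

```text
time_s: 10.72
ee_pos: [463.8, -7.5, 110.7]
ee_rot: [180.0, -0.0, 65.8]
force: [-1.9, 2.0, 2.4]
gripper_width: 23.2
gripper_force: 14.0
n 215.0 blue rel TCP x,y -2.2 41.2 blue [478.8  30.9  62. ] F [-2.5  1.7  3.1] tq [0.33 0.56 0.06] pos [463.8  -7.5 110.7]
[[290, 264], [291, 264], [292, 264], [293, 263], [294, 263], [295, 263], [296, 262], [297, 262], [298, 261], [299, 259], [300, 259], [301, 258], [302, 257], [303, 257], [304, 256]] -0.621428571428571
[[284, 266], [285, 266], [286, 266], [287, 266], [288, 266], [289, 264], [290, 263], [291, 263], [292, 263], [293, 262], [294, 261], [295, 259], [296, 258], [297, 258], [298, 257]] -0.7071428571428514
0 -0.5792671095775577
5 -0.6611790435758189
10 -0.7442794652811991
15 -0.8299047769816186
20 -0.9195548225114771
```

```bash
python3 -m crank '[{"dx":0.0005,"dy":0.0012,"dz":0.0008,"yaw":0},{"dx":0.0005,"dy":0.0012,"dz":0.0008,"yaw":0},{"dx":0,"dy":0,"dz":0,"yaw":0}]'; python3 lean.py; cat > slope.py <<'E'
from h import *
im,K,T=grab('scene'); 
def run(im):
    h=cv2.cvtColor(im,cv2.COLOR_RGB2HSV); M=cv2.inRange(h,(0,150,50),(6,255,255)); M[:,:250]=0;M[:,335:]=0;M[:220]=0;M[295:]=0
    e=np.array([(x,np.nonzero(M[:,x])[0].max()) for x in range(250,335) if M[:,x].any()]); i=np.nonzero(e[:,1]==e[:,1].max())[0][-1]
    r=e[i:i+12]; print(e[i],np.polyfit(r[:,0],r[:,1],1)[0].round(3))
run(cv2.imread('pics/scene.png')[:,:,::-1]); run(im)
E
python3 slope.py
```

```text
time_s: 11.2
ee_pos: [464.7, -5.8, 111.4]
ee_rot: [179.9, 0.0, 65.8]
force: [0.1, 0.1, -1.2]
gripper_width: 23.1
gripper_force: 14.0
n 210.0 blue rel TCP x,y -2.3 39.3 blue [478.7  31.   62. ] F [-1.1 -0.3 -1. ] tq [-0.12  0.17  0.06] pos [464.7  -5.8 111.5]
[292 264] -0.685
[285 267] -0.79
```

```bash
python3 -m crank '[{"dx":0,"dy":0,"dz":0,"yaw":0},{"dx":0,"dy":0,"dz":0,"yaw":0},{"dx":0,"dy":0,"dz":0.02,"yaw":0},{"dx":0.01,"dy":0.022,"dz":0,"yaw":0},{"dx":0.01,"dy":0.022,"dz":0,"yaw":0},{"dx":0,"dy":0,"dz":0,"yaw":0}]' 0.4; python3 slope.py; cat > red.py <<'E'
from h import *
def red(im,K,T,z):
    h=cv2.cvtColor(im,cv2.COLOR_RGB2HSV); m=cv2.inRange(h,(0,140,40),(6,255,255)); m[:,:225]=0;m[:,345:]=0;m[:130]=0
    c=max(cv2.findContours(m,0,1)[0],key=cv2.contourArea)[:,0]; return c,np.array([plane(K,T,*p,z,True)[:2] for p in c])
if __name__=='__main__':
    im,K,T=grab('wrist'); s=telemetry.state(); tcp=np.array(s['ee_pos']); print(tcp.round(1),np.round(s['force'],1))
    yv=np.array([.411,.911]); xv=np.array([.911,-.411])
    c,w=red(im,K,T,102); d=w-tcp[:2]; print('x',(d@xv).min().round(1),(d@xv).max().round(1),'y',(d@yv).min().round(1),(d@yv).max().round(1))
    h=cv2.cvtColor(im,cv2.COLOR_RGB2HSV); 
    for n,lo,hi in [('blue',(105,110,60),(130,255,255)),('yel',(22,130,90),(35,255,255))]:
        m=cv2.inRange(h,lo,hi); m[:,:250]=0;m[:,320:]=0;m[:110]=0;m[240:]=0
        M=cv2.moments(m,True); 
        if M['m00']>5: p=plane(K,T,M['m10']/M['m00'],M['m01']/M['m00'],62,True); print(n,M['m00'],p.round(1),((p[:2]-tcp[:2])@yv).round(1))
E
python3 red.py; python3 look.py l4.png
```

```text
time_s: 12.05
ee_pos: [481.0, 30.6, 127.4]
ee_rot: [180.0, -0.0, 65.9]
force: [-0.3, -0.2, 0.1]
gripper_width: 36.6
gripper_force: 0.0
[292 264] -0.685
[285 267] -0.864
[480.1  29.7 127.2] [-0.6 -0.2 -0.3]
x -11.0 12.4 y -29.6 9.5
blue 162.0 [478.8  31.5  62. ] 1.1
```

View pics/l4.png

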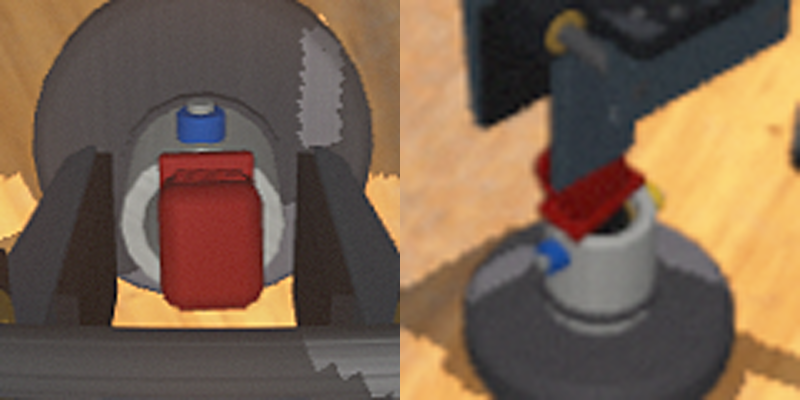

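Bung stays leaned over toward blue by itself with the grip open (shoulder at right half (590,205), dark bore visible): yellow side is free. Now the blue end.

```bash
python3 -m crank '[{"dx":0.004,"dy":0.009,"dz":0,"yaw":0},{"dx":0,"dy":0,"dz":-0.0275,"yaw":0},{"dx":0,"dy":0,"dz":0,"yaw":0}]'; python3 -m crank '[{"dx":0,"dy":0,"dz":0,"yaw":0},{"dx":0,"dy":0,"dz":0,"yaw":0},{"dx":0,"dy":0,"dz":0,"yaw":0},{"dx":0,"dy":0,"dz":0,"yaw":0}]' 0 14; python3 red.py; python3 -m crank '[{"dx":-0.001,"dy":-0.0023,"dz":0.0008,"yaw":0},{"dx":-0.001,"dy":-0.0023,"dz":0.0008,"yaw":0},{"dx":-0.001,"dy":-0.0023,"dz":0.0009,"yaw":0},{"dx":0,"dy":0,"dz":0,"yaw":0}]'; python3 red.py
```

```text
time_s: 12.62
ee_pos: [482.4, 36.9, 104.4]
ee_rot: [-179.8, 0.1, 65.8]
force: [0.3, 0.0, -0.3]
gripper_width: 36.0
gripper_force: 0.0
time_s: 13.12
ee_pos: [484.1, 36.9, 106.1]
ee_rot: [179.9, -0.0, 65.8]
force: [0.5, 0.6, 1.6]
gripper_width: 23.4
gripper_force: 14.0
[484.1  36.9 106. ] [0.7 0.3 2.5]
x -12.2 11.0 y -21.4 4.1
time_s: 13.68
ee_pos: [482.5, 32.2, 108.6]
ee_rot: [179.9, -0.2, 65.7]
force: [1.5, 5.0, 6.8]
gripper_width: 23.4
gripper_force: 14.1
[482.5  32.2 108.6] [1.4 5.7 5.9]
x -12.4 11.0 y -22.9 5.4
```

```bash
python3 -m crank '[{"dx":0,"dy":0,"dz":0.002,"yaw":0},{"dx":0,"dy":0,"dz":0.002,"yaw":0},{"dx":0,"dy":0,"dz":0,"yaw":0}]'; python3 red.py; python3 -m crank '[{"dx":-0.001,"dy":-0.0023,"dz":0.0015,"yaw":0},{"dx":-0.001,"dy":-0.0023,"dz":0.0015,"yaw":0},{"dx":0,"dy":0,"dz":0,"yaw":0}]'; python3 red.py; python3 lean.py; python3 slope.py
```

```text
time_s: 14.1
ee_pos: [480.7, 31.2, 110.5]
ee_rot: [-180.0, 0.0, 65.8]
force: [0.7, 1.5, 1.6]
gripper_width: 23.7
gripper_force: 14.0
[480.7  31.2 110.5] [0.6 1.  1.7]
x -12.5 11.2 y -24.2 5.8
blue 19.0 [480.9  35.5  62. ] 4.0
time_s: 14.52
ee_pos: [479.0, 27.3, 112.9]
ee_rot: [-180.0, 0.0, 65.8]
force: [0.2, -0.1, -0.7]
gripper_width: 23.7
gripper_force: 14.0
[479.   27.4 112.9] [ 0.6  1.3 -1.2]
x -12.6 11.2 y -25.8 6.5
blue 133.0 [479.5  32.6  62. ] 4.9
n 195.0 blue rel TCP x,y -1.7 3.4 blue [478.9  31.3  62. ] F [ 0.4  1.1 -1.3] tq [ 0.27 -0.13  0.01] pos [479.1  27.5 112.9]
[292 264] -0.685
[287 265] -0.734
```

```bash
python3 -m crank '[{"dx":-0.001,"dy":-0.0023,"dz":0.0012,"yaw":0},{"dx":-0.001,"dy":-0.0023,"dz":0.0012,"yaw":0},{"dx":0,"dy":0,"dz":0,"yaw":0}]'; python3 red.py;python3 slope.py; python3 -m crank '[{"dx":-0.001,"dy":-0.0023,"dz":0.001,"yaw":0},{"dx":-0.001,"dy":-0.0023,"dz":0.001,"yaw":0},{"dx":0,"dy":0,"dz":0,"yaw":0}]'; python3 red.py; python3 lean.py; python3 slope.py
```

```text
time_s: 15.05
ee_pos: [477.8, 23.8, 115.1]
ee_rot: [180.0, 0.0, 65.8]
force: [-0.4, 1.2, -1.1]
gripper_width: 23.3
gripper_force: 14.0
[477.9  23.8 115. ] [ 1.1  1.7 -1.7]
x -12.8 11.5 y -27.1 7.5
blue 194.0 [478.6  31.3  62. ] 7.1
[292 264] -0.685
[288 263] -0.682
time_s: 15.52
ee_pos: [476.3, 20.1, 116.7]
ee_rot: [180.0, -0.0, 65.8]
force: [0.6, 0.5, -0.7]
gripper_width: 23.5
gripper_force: 14.0
[476.3  20.2 116.7] [ 1.5  0.5 -2.1]
x -12.8 11.6 y -28.1 8.1
blue 196.0 [478.7  31.2  62. ] 11.1
n 193.0 blue rel TCP x,y -2.3 11.0 blue [478.8  31.2  62. ] F [-0.   1.1 -0.1] tq [ 0.19 -0.19 -0.05] pos [476.4  20.2 116.7]
[292 264] -0.685
[288 262] -0.601
```

```bash
python3 -m crank '[{"dx":-0.001,"dy":-0.0023,"dz":0.001,"yaw":0},{"dx":-0.001,"dy":-0.0023,"dz":0.001,"yaw":0},{"dx":-0.001,"dy":-0.0023,"dz":0.0008,"yaw":0},{"dx":0,"dy":0,"dz":0,"yaw":0}]'; python3 red.py; python3 slope.py; python3 lean.py;  python3 look.py l5.png
```

```text
time_s: 16.18
ee_pos: [473.9, 14.6, 119.0]
ee_rot: [180.0, -0.0, 65.8]
force: [0.7, 0.6, -1.0]
gripper_width: 23.3
gripper_force: 14.0
[473.9  14.6 118.9] [-0.3  1.4 -0.8]
x -12.9 11.7 y -29.6 9.7
blue 196.0 [478.8  31.2  62. ] 17.1
[292 264] -0.685
[289 260] -0.476
n 190.0 blue rel TCP x,y -2.3 16.9 blue [478.8  31.1  62. ] F [ 0.1  0.7 -1.3] tq [ 0.17 -0.13 -0.01] pos [474.   14.7 118.9]
```

View pics/l5.png

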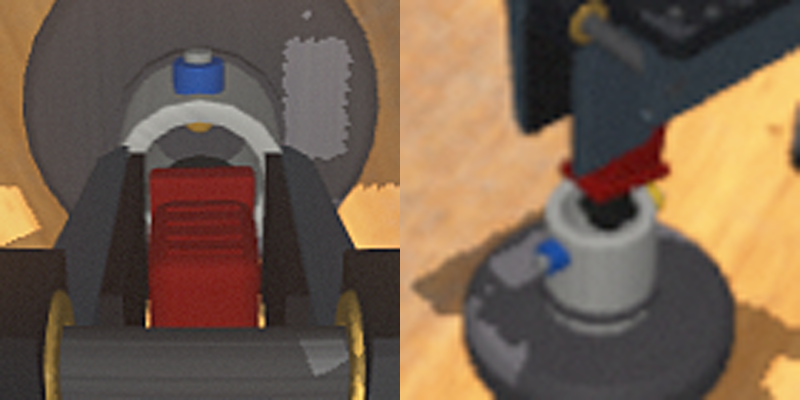

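Bung is now well over toward yellow (shoulder raised on the blue side, black stem in the mouth at right half (605,215)), tube standing flat, both catches passed. That was my last picture; numbers from here. Bring it upright and set it loosely back on top of the catches to turn the grip.

```bash
python3 -m crank '[{"dx":0.0018,"dy":0.0041,"dz":0,"yaw":0},{"dx":0.0018,"dy":0.0041,"dz":-0.002,"yaw":0},{"dx":0.0018,"dy":0.0041,"dz":-0.002,"yaw":0},{"dx":0.0018,"dy":0.0041,"dz":-0.002,"yaw":0},{"dx":0.0018,"dy":0.0041,"dz":-0.002,"yaw":0},{"dx":0,"dy":0,"dz":0,"yaw":0}]'; python3 red.py; python3 slope.py; python3 lean.py
```

```text
time_s: 17.18
ee_pos: [481.1, 31.3, 112.4]
ee_rot: [180.0, 0.0, 65.8]
force: [-2.0, -2.2, -0.3]
gripper_width: 23.7
gripper_force: 14.0
[481.1  31.1 112.4] [-1.5 -1.3 -0.5]
x -12.6 11.3 y -25.2 5.7
blue 23.0 [480.6  35.1  62. ] 3.4
[292 264] -0.685
[287 265] -0.811
n 197.0 blue rel TCP x,y -2.2 -0.6 blue [478.8  31.4  62. ] F [-1.4 -0.7 -0.3] tq [-0.3   0.09 -0.02] pos [481.   31.  112.4]
```

```bash
python3 -m crank '[{"dx":-0.0013,"dy":-0.003,"dz":0,"yaw":0},{"dx":-0.0013,"dy":-0.003,"dz":0,"yaw":0},{"dx":0,"dy":0,"dz":0,"yaw":0}]'; python3 slope.py; python3 -m crank '[{"dx":0,"dy":0,"dz":0,"yaw":0},{"dx":0,"dy":0,"dz":0,"yaw":0},{"dx":0,"dy":0,"dz":0,"yaw":0},{"dx":0,"dy":0,"dz":0.05,"yaw":0},{"dx":0,"dy":0,"dz":0.05,"yaw":0},{"dx":0,"dy":0,"dz":0,"yaw":0}]' 0.6; python3 slope.py; python3 red.py
```

```text
time_s: 17.7
ee_pos: [479.3, 26.4, 112.6]
ee_rot: [180.0, -0.1, 65.7]
force: [-0.3, 0.4, -0.1]
gripper_width: 23.1
gripper_force: 14.0
[292 264] -0.685
[288 264] -0.752
time_s: 18.5
ee_pos: [481.1, 26.4, 195.5]
ee_rot: [179.6, -0.2, 65.8]
force: [0.3, -0.8, 0.0]
gripper_width: 54.7
gripper_force: 0.0
[292 264] -0.685
[284 261] -0.717
[478.7  26.3 192.3] [ 0.5 -0.3 -0. ]
x -3.2 29.2 y -34.7 7.5
blue 92.0 [478.6  31.2  62. ] 4.4
```

```bash
python3 - <<'E'
from h import *
yv=np.array([.411,.911]); xv=np.array([.911,-.411])
def mom(im,x0,x1,y0,y1,n):
    h=cv2.cvtColor(im,cv2.COLOR_RGB2HSV); m=np.zeros(h.shape[:2],np.uint8); m[y0:y1,x0:x1]=cv2.inRange(h,(0,140,40),(6,255,255))[y0:y1,x0:x1]
    c=max(cv2.findContours(m,0,1)[0],key=cv2.contourArea); M=cv2.moments(c); print(n,M['m00'],cv2.boundingRect(c),cv2.approxPolyDP(c,2,True)[:,0].tolist()); return M['m10']/M['m00'],M['m01']/M['m00']
w,Kw,Tw=grab('wrist','w6.png'); s,Ks,Ts=grab('scene','s6.png'); t,Kt,Tt=grab('top','t6.png')
a=ray(Kw,Tw,*mom(w,225,345,130,300,'w'),True); b=ray(Ks,Ts,*mom(s,250,335,215,295,'s')); c=ray(Kt,Tt,*mom(t,200,270,205,270,'t'))
A=np.array([478.8,31.2])-23.5*yv+1.5*xv; print('axis',A)
for n,p in (('ws',tri(a,b)),('wt',tri(a,c)),('st',tri(b,c))): 
    d=p[0][:2]-A; print(n,p[0].round(1),p[1].round(1),'x',(d@xv).round(1),'y',(d@yv).round(1))
E
```

```text
w 1433.5 (278, 216, 40, 48) [[301, 216], [279, 220], [280, 257], [289, 257], [297, 263], [315, 258], [317, 246], [316, 230], [304, 224]]
s 275.0 (275, 240, 22, 22) [[286, 240], [275, 246], [279, 260], [285, 261], [296, 252], [290, 241]]
t 226.0 (226, 218, 18, 21) [[233, 218], [228, 222], [226, 231], [237, 238], [243, 231], [240, 229], [242, 224]]
axis [470.508   9.175]
ws [483.1   3.7  87.4] 0.6 x 13.7 y 0.2
wt [482.3   2.7  84.9] 0.6 x 13.4 y -1.1
st [482.7   2.9  86.4] 1.9 x 13.7 y -0.7
```

Bung rests loose in the mouth, leaning ~25° toward the tube's +x with its centre on the axis in y. Turn the jaws 90° to take it across its y faces.

```bash
python3 -m crank '[{"dx":0.001,"dy":-0.003,"dz":0,"yaw":1},{"dx":0.001,"dy":-0.003,"dz":0,"yaw":1},{"dx":0.001,"dy":-0.003,"dz":0,"yaw":1},{"dx":0.001,"dy":-0.003,"dz":0,"yaw":1},{"dx":0.001,"dy":-0.003,"dz":0,"yaw":1},{"dx":0.001,"dy":-0.003,"dz":0,"yaw":1},{"dx":0.001,"dy":-0.003,"dz":0,"yaw":1},{"dx":0.001,"dy":-0.003,"dz":0,"yaw":1},{"dx":0,"dy":-0.003,"dz":0,"yaw":1},{"dx":0,"dy":-0.0026,"dz":0,"yaw":1}]' 0.7
python3 -m crank '[{"dx":0,"dy":0,"dz":0,"yaw":1},{"dx":0,"dy":0,"dz":0,"yaw":1},{"dx":0,"dy":0,"dz":0,"yaw":1},{"dx":0,"dy":0,"dz":0,"yaw":1},{"dx":0,"dy":0,"dz":0,"yaw":1},{"dx":0,"dy":0,"dz":0,"yaw":1},{"dx":0,"dy":0,"dz":0,"yaw":1},{"dx":0,"dy":0,"dz":0,"yaw":1},{"dx":0,"dy":0,"dz":0,"yaw":0},{"dx":0,"dy":0,"dz":0,"yaw":0}]'
python3 - <<'E'
from h import *
C=eyes.calibration('top');K,T=np.array(C['camera_matrix']),np.array(C['world_from_camera'])
for n,p,z in [('phone',(301,281),16),('phone top',(299,258),16),('dish',(332,168),16),('glue',(281,150),101),('open',(290,222),0),('open2',(310,215),0)]: print(n,plane(K,T,*p,z).round(0))
w,Kw,Tw=grab('wrist','w7.png'); h=cv2.cvtColor(w,cv2.COLOR_RGB2HSV); m=cv2.inRange(h,(0,140,40),(6,255,255)); m[:120]=0;m[:,:200]=0;m[:,360:]=0
c=max(cv2.findContours(m,0,1)[0],key=cv2.contourArea); P=np.array([plane(Kw,Tw,*p,95,True)[:2] for p in c[:,0]]); s=telemetry.state(); tcp=np.array(s['ee_pos'])
d=P-tcp[:2]; yv=np.array([.411,.911]); xv=np.array([.911,-.411]); print(tcp.round(1),s['ee_rot'],cv2.boundingRect(c),'x',(d@xv).min(),(d@xv).max(),'y',(d@yv).min(),(d@yv).max())
E
```

```text
time_s: 20.0
ee_pos: [484.8, 2.6, 191.2]
ee_rot: [-179.9, -0.1, 115.9]
force: [0.5, 0.3, -0.2]
gripper_width: 63.7
gripper_force: 0.0
time_s: 21.25
ee_pos: [485.2, 2.6, 191.9]
ee_rot: [-180.0, -0.1, 155.7]
force: [-0.3, 0.2, 0.1]
gripper_width: 63.8
gripper_force: 0.0
phone [ 392. -149.   16.]
phone top [ 441. -139.   16.]
dish [ 657. -194.   16.]
glue [657. -75. 101.]
open [ 522. -110.    0.]
open2 [ 544. -155.    0.]
[485.2   2.7 192. ] [-1.79985799e+02 -4.92892698e-02  1.55714241e+02] (258, 197, 43, 44) x -22.63619742550472 14.948766973604958 y -19.237329911009965 15.59665134931073
```

```bash
python3 -m crank '[{"dx":0,"dy":-0.001,"dz":-0.03,"yaw":0},{"dx":0,"dy":0,"dz":-0.03,"yaw":0},{"dx":0,"dy":0,"dz":-0.03,"yaw":0},{"dx":0,"dy":0,"dz":-0.029,"yaw":0},{"dx":0,"dy":0,"dz":0,"yaw":0},{"dx":0,"dy":0,"dz":0,"yaw":0}]'; python3 -m crank '[{"dx":0,"dy":0,"dz":0,"yaw":0},{"dx":0,"dy":0,"dz":0,"yaw":0},{"dx":0,"dy":0,"dz":0,"yaw":0},{"dx":0,"dy":0,"dz":0,"yaw":0},{"dx":0,"dy":0,"dz":0,"yaw":0},{"dx":0,"dy":0,"dz":0,"yaw":0}]' 0 15
```

```text
time_s: 22.05
ee_pos: [486.1, 1.8, 98.0]
ee_rot: [180.0, 0.1, 155.8]
force: [-0.2, -0.0, 0.1]
gripper_width: 63.9
gripper_force: 0.0
time_s: 22.8
ee_pos: [485.5, 1.7, 97.4]
ee_rot: [-180.0, 0.0, 155.8]
force: [0.2, -0.9, 1.9]
gripper_width: 29.9
gripper_force: 14.9
```

```bash
python3 -m crank '[{"dx":0,"dy":0,"dz":0.01,"yaw":0},{"dx":0,"dy":0,"dz":0.02,"yaw":0},{"dx":0,"dy":0,"dz":0.04,"yaw":0},{"dx":0,"dy":0,"dz":0.04,"yaw":0},{"dx":0,"dy":0,"dz":0,"yaw":0}]'; python3 lean.py; python3 - <<'E'
from h import *
s=telemetry.state(); print(s['gripper_width'],s['force'])
w,K,T=grab('scene','s8.png'); h=cv2.cvtColor(w,cv2.COLOR_RGB2HSV); m=cv2.inRange(h,(105,100,60),(130,255,255)); m[:, :255]=0;m[:,310:]=0;m[:240]=0;m[300:]=0
M=cv2.moments(m,True); print('blue',M['m00'],M['m10']/M['m00'],M['m01']/M['m00'])
m=cv2.inRange(h,(0,150,50),(6,255,255)); m[:,:240]=0; m[:,335:]=0; m[300:]=0;m[:150]=0; c=max(cv2.findContours(m,0,1)[0],key=cv2.contourArea); print('red',cv2.boundingRect(c))
E
```

```text
time_s: 23.42
ee_pos: [487.0, 2.0, 187.6]
ee_rot: [179.9, 0.3, 155.8]
force: [0.5, -0.4, -1.8]
gripper_width: 30.0
gripper_force: 14.9
n 90.0 blue rel TCP x,y -19.5 23.4 blue [477.5  31.3  62. ] F [ 0.9  0.6 -2. ] tq [ 0.07 -0.16  0.01] pos [485.7   2.  185.8]
29.948827792911416 [ 0.91787721  0.64638061 -2.04951828]
blue 28.0 280.5 270.64285714285717
red (276, 203, 22, 23)
```

```bash
python3 -m crank '[{"dx":0.003,"dy":-0.0076,"dz":0,"yaw":-1},{"dx":0.003,"dy":-0.0076,"dz":0,"yaw":-1},{"dx":0.003,"dy":-0.0076,"dz":0,"yaw":-1},{"dx":0.003,"dy":-0.0076,"dz":0,"yaw":-1},{"dx":0.003,"dy":-0.0076,"dz":0,"yaw":-1},{"dx":0.003,"dy":-0.0076,"dz":0,"yaw":-1},{"dx":0.003,"dy":-0.0076,"dz":0,"yaw":-1},{"dx":0.003,"dy":-0.0076,"dz":0,"yaw":-1},{"dx":0.003,"dy":-0.0076,"dz":0,"yaw":-1},{"dx":0.003,"dy":-0.0076,"dz":0,"yaw":-1}]' >/dev/null;  python3 -m crank '[{"dx":0.003,"dy":-0.0076,"dz":0,"yaw":-1},{"dx":0.003,"dy":-0.0076,"dz":0,"yaw":-1},{"dx":0.003,"dy":-0.0076,"dz":0,"yaw":-1},{"dx":0.003,"dy":-0.0076,"dz":0,"yaw":-1},{"dx":0.003,"dy":-0.0076,"dz":0,"yaw":-1},{"dx":0.003,"dy":-0.0076,"dz":0,"yaw":-1},{"dx":0.003,"dy":-0.0076,"dz":0,"yaw":-1},{"dx":0.003,"dy":-0.0076,"dz":0,"yaw":-1},{"dx":0.003,"dy":-0.0076,"dz":0,"yaw":-1},{"dx":0.003,"dy":-0.0076,"dz":0,"yaw":-1}]' >/dev/null
python3 -m crank '[{"dx":0,"dy":0,"dz":-0.005,"yaw":-1},{"dx":0,"dy":0,"dz":-0.005,"yaw":-1},{"dx":0,"dy":0,"dz":-0.005,"yaw":-1},{"dx":0,"dy":0,"dz":-0.005,"yaw":-1},{"dx":0,"dy":0,"dz":-0.005,"yaw":-1},{"dx":0,"dy":0,"dz":-0.005,"yaw":-1},{"dx":0,"dy":0,"dz":-0.005,"yaw":-1},{"dx":0,"dy":0,"dz":-0.005,"yaw":-1},{"dx":0,"dy":0,"dz":-0.005,"yaw":-1},{"dx":0,"dy":0,"dz":-0.005,"yaw":-1}]'; python3 -m crank '[{"dx":0,"dy":0,"dz":-0.01,"yaw":-1},{"dx":0,"dy":0,"dz":-0.01,"yaw":-1},{"dx":0,"dy":0,"dz":-0.01,"yaw":-1},{"dx":0,"dy":0,"dz":-0.01,"yaw":-1},{"dx":0,"dy":0,"dz":-0.01,"yaw":-1},{"dx":0,"dy":0,"dz":-0.005,"yaw":-1},{"dx":0,"dy":0,"dz":0,"yaw":0},{"dx":0,"dy":0,"dz":0,"yaw":0}]'
python3 - <<'E'
from h import *
def mk(im,x0,x1,y0,y1,n):
    h=cv2.cvtColor(im,cv2.COLOR_RGB2HSV); m=np.zeros(h.shape[:2],np.uint8); m[y0:y1,x0:x1]=cv2.inRange(h,(0,140,40),(6,255,255))[y0:y1,x0:x1]
    c=max(cv2.findContours(m,0,1)[0],key=cv2.contourArea); M=cv2.moments(c); print(n,M['m00'],cv2.boundingRect(c)); return M['m10']/M['m00'],M['m01']/M['m00']
w,Kw,Tw=grab('wrist','w9.png'); s,Ks,Ts=grab('scene','s9.png')
tcp=np.array(telemetry.state()['ee_pos']); q=proj(Ks,Ts,tcp); x,y=int(q[0]),int(q[1]); print(tcp.round(1),q)
a=ray(Kw,Tw,*mk(w,200,360,150,330,'w'),True); b=ray(Ks,Ts,*mk(s,x-35,x+35,y-35,y+35,'s'))
p,e=tri(a,b); d=p-tcp; print(p.round(1),e.round(1),'x',d[:2]@[.911,-.411],'y',d[:2]@[.411,.911],'z',d[2])
E
```

```text
time_s: 27.28
ee_pos: [532.2, -119.4, 143.1]
ee_rot: [-179.9, 0.2, 5.6]
force: [-0.2, 0.3, -0.9]
gripper_width: 29.9
gripper_force: 14.9
time_s: 28.28
ee_pos: [533.0, -119.6, 100.5]
ee_rot: [180.0, 0.1, -24.2]
force: [0.3, 0.4, -1.9]
gripper_width: 29.5
gripper_force: 14.9
[ 533.4 -119.7  101.1] [288.99842189 203.76058502]
w 3312.0 (249, 234, 64, 64)
s 82.5 (287, 199, 12, 18)
[ 531.7 -122.8   92.8] 8.1 x -0.2452684275537972 y -3.4897946996178724 z -8.236839773030255
```

```bash
python3 -m crank '[{"dx":0,"dy":0,"dz":-0.02,"yaw":0},{"dx":0,"dy":0,"dz":-0.02,"yaw":0},{"dx":0,"dy":0,"dz":-0.015,"yaw":0},{"dx":0,"dy":0,"dz":-0.006,"yaw":0},{"dx":0,"dy":0,"dz":0,"yaw":0}]' - 10; python3 -m crank '[{"dx":0,"dy":0,"dz":-0.004,"yaw":0},{"dx":0,"dy":0,"dz":0,"yaw":0}]'
```

```text
time_s: 29.0
ee_pos: [533.3, -119.7, 52.0]
ee_rot: [180.0, 0.0, -24.2]
force: [0.2, -0.0, -2.0]
gripper_width: 30.4
gripper_force: 9.9
time_s: 29.25
ee_pos: [533.5, -119.7, 49.4]
ee_rot: [180.0, -0.0, -24.2]
force: [0.7, 0.0, -1.6]
gripper_width: 30.3
gripper_force: 9.9
```

```bash
python3 -m crank '[{"dx":0,"dy":0,"dz":-0.005,"yaw":0},{"dx":0,"dy":0,"dz":0,"yaw":0}]';  python3 -m crank '[{"dx":-0.005,"dy":0.0022,"dz":-0.0035,"yaw":0},{"dx":-0.005,"dy":0.0022,"dz":-0.0035,"yaw":0},{"dx":-0.005,"dy":0.0022,"dz":-0.0035,"yaw":0},{"dx":0,"dy":0,"dz":0,"yaw":0}]'
```

```text
time_s: 29.5
ee_pos: [533.2, -119.7, 45.0]
ee_rot: [180.0, 0.0, -24.2]
force: [-0.3, -0.2, -1.5]
gripper_width: 30.0
gripper_force: 9.9
time_s: 30.0
ee_pos: [521.2, -114.1, 37.0]
ee_rot: [-180.0, 0.0, -24.2]
force: [0.4, 2.1, 3.8]
gripper_width: 30.1
gripper_force: 11.1
```

```bash
python3 -m crank '[{"dx":-0.005,"dy":0.0022,"dz":-0.005,"yaw":0},{"dx":-0.005,"dy":0.0022,"dz":-0.0055,"yaw":0},{"dx":-0.004,"dy":0.0018,"dz":-0.0065,"yaw":0},{"dx":0,"dy":0,"dz":0,"yaw":0}]';  python3 -m crank '[{"dx":-0.003,"dy":0.0013,"dz":-0.005,"yaw":0},{"dx":-0.002,"dy":0.0009,"dz":-0.005,"yaw":0},{"dx":0,"dy":0,"dz":0,"yaw":0}]'
cat > lay.py <<'E'
from h import *
w,K,T=grab('wrist'); s=telemetry.state(); tcp=np.array(s['ee_pos'])
h=cv2.cvtColor(w,cv2.COLOR_RGB2HSV); m=cv2.inRange(h,(0,140,40),(6,255,255)); m[:120]=0;m[:,:180]=0;m[:,380:]=0
c=max(cv2.findContours(m,0,1)[0],key=cv2.contourArea)[:,0]
yaw=np.radians(s['ee_rot'][2]); xv=np.array([np.cos(yaw),np.sin(yaw)]); yv=np.array([-xv[1],xv[0]])
import sys; z=float(sys.argv[1])
P=np.array([plane(K,T,*p,z,True)[:2] for p in c],np.float32); d=P-tcp[:2]
print(tcp.round(1),np.round(s['force'],1),s['gripper_width'].__round__(1),'tool-x',(d@xv).min().round(1),(d@xv).max().round(1),'tool-y',(d@yv).min().round(1),(d@yv).max().round(1)); r=cv2.minAreaRect(P); print(r)
E
python3 lay.py 24
```

```text
time_s: 30.5
ee_pos: [507.3, -108.7, 23.2]
ee_rot: [179.9, 0.3, -24.2]
force: [-5.2, 3.6, 10.4]
gripper_width: 29.9
gripper_force: 11.2
time_s: 30.88
ee_pos: [506.5, -108.3, 16.4]
ee_rot: [180.0, -0.1, -24.2]
force: [-0.9, -0.0, 11.7]
gripper_width: 30.8
gripper_force: 10.0
[ 506.5 -108.3   16.4] [-0.8  1.5 10.7] 30.5 tool-x -7.5 29.0 tool-y -18.6 18.5
((516.2507934570312, -112.70892333984375), (37.085121154785156, 36.524330139160156), 65.8182601928711)
```

```bash
python3 -m crank '[{"dx":-0.001,"dy":0.0004,"dz":-0.002,"yaw":0},{"dx":-0.001,"dy":0.0004,"dz":-0.0015,"yaw":0},{"dx":0,"dy":0,"dz":0,"yaw":0}]'; python3 lay.py 24; python3 -m crank '[{"dx":0,"dy":0,"dz":0,"yaw":0},{"dx":0,"dy":0,"dz":0,"yaw":0},{"dx":0,"dy":0,"dz":0,"yaw":0},{"dx":0,"dy":0,"dz":0.02,"yaw":0},{"dx":0,"dy":0,"dz":0.05,"yaw":0},{"dx":0,"dy":0,"dz":0.05,"yaw":0},{"dx":0,"dy":0,"dz":0,"yaw":0}]' 0.65; python3 lay.py 24
```

```text
time_s: 31.3
ee_pos: [506.3, -108.2, 14.2]
ee_rot: [180.0, -0.3, -24.2]
force: [0.3, -0.7, 14.0]
gripper_width: 30.4
gripper_force: 10.0
[ 506.3 -108.2   14.2] [ 0.9  0.1 13.6] 30.0 tool-x -6.9 29.1 tool-y -18.4 18.3
((516.440673828125, -112.76715087890625), (36.7247314453125, 36.08025360107422), 65.83517456054688)
time_s: 32.22
ee_pos: [506.5, -107.6, 111.0]
ee_rot: [-179.9, -0.3, -24.2]
force: [-0.0, -0.1, 0.7]
gripper_width: 59.1
gripper_force: 0.0
[ 505.1 -107.3  109.3] [-0.3  0.2 -0.7] 59.4 tool-x -6.7 27.5 tool-y -18.6 17.8
((514.0531616210938, -109.78208923339844), (36.47296905517578, 33.967620849609375), 57.008331298828125)
```

Bung lies on its flat (38 mm shoulder width seen level), released and clear. Take it up again.

```bash
python3 -m crank '[{"dx":0,"dy":0,"dz":-0.04,"yaw":0},{"dx":0,"dy":0,"dz":-0.04,"yaw":0},{"dx":0,"dy":0,"dz":-0.036,"yaw":0},{"dx":0,"dy":0,"dz":-0.004,"yaw":0},{"dx":0,"dy":0,"dz":0,"yaw":0}]'; python3 -m crank '[{"dx":0,"dy":0,"dz":0,"yaw":0},{"dx":0,"dy":0,"dz":0,"yaw":0},{"dx":0,"dy":0,"dz":0,"yaw":0},{"dx":0,"dy":0,"dz":0,"yaw":0},{"dx":0,"dy":0,"dz":0,"yaw":0},{"dx":0,"dy":0,"dz":0,"yaw":0}]' 0 30; python3 lay.py 24
```

```text
time_s: 32.9
ee_pos: [504.4, -107.1, 12.1]
ee_rot: [180.0, 0.1, -24.2]
force: [-0.6, 0.4, 2.1]
gripper_width: 59.3
gripper_force: 0.0
time_s: 33.65
ee_pos: [504.9, -107.2, 13.0]
ee_rot: [180.0, -0.0, -24.2]
force: [-0.5, -0.8, 6.4]
gripper_width: 29.5
gripper_force: 30.0
[ 504.9 -107.2   13. ] [-0.9  0.3  5.7] 29.6 tool-x -5.6 30.7 tool-y -18.7 18.1
((516.2684936523438, -112.5993881225586), (36.82133865356445, 36.25898742675781), 65.83123779296875)
```

```bash
python3 -m crank '[{"dx":0,"dy":0,"dz":0.02,"yaw":0},{"dx":0,"dy":0,"dz":0.06,"yaw":0},{"dx":0,"dy":0,"dz":0.066,"yaw":0},{"dx":-0.009,"dy":-0.044,"dz":0,"yaw":0},{"dx":-0.009,"dy":-0.044,"dz":0,"yaw":0},{"dx":-0.009,"dy":-0.044,"dz":0,"yaw":0},{"dx":-0.009,"dy":-0.044,"dz":0,"yaw":0},{"dx":0,"dy":0,"dz":0,"yaw":0},{"dx":0,"dy":0,"dz":0,"yaw":0}]'; cat > crad.py <<'E'
from h import *
w,K,T=grab('wrist','wc.png'); s=telemetry.state(); tcp=np.array(s['ee_pos'])
yaw=np.radians(s['ee_rot'][2]); xv=np.array([np.cos(yaw),np.sin(yaw)]); yv=np.array([-xv[1],xv[0]])
h=cv2.cvtColor(w,cv2.COLOR_RGB2HSV)
ok=lambda u,v:0<=u<560 and 0<=v<420
# grey mask restricted to the neighbourhood of the expected cradle, by ray on z=6
vv,uu=np.mgrid[0:420,0:560]; G=cv2.inRange(h,(0,0,45),(180,70,175))
Wt=cv2.inRange(h,(0,0,185),(180,70,255))
X=np.array([[plane(K,T,u,v,6,True)[:2] if 1 else 0 for u in range(0,560,1)] for v in range(0,420,1)],np.float32)
near=np.linalg.norm(X-np.array([530,-273.5]),axis=2)<75
for n,m in (('plate',G),('dots',Wt)):
    m=m&(near*255).astype(np.uint8)
    if n=='plate':
        m=cv2.morphologyEx(m,cv2.MORPH_OPEN,np.ones((5,5))); m=cv2.morphologyEx(m,cv2.MORPH_CLOSE,np.ones((15,15)))
    for c in sorted(cv2.findContours(m,0,1)[0],key=cv2.contourArea)[::-1][:7]:
        P=np.array([X[p[1],p[0]] for p in c[:,0]]); 
        if n=='plate' and len(P)>50: print(n,cv2.boundingRect(c),cv2.minAreaRect(P)); 
        elif n=='dots' and cv2.contourArea(c)>5: print(n,cv2.contourArea(c),c[:,0].mean(0).round(1),P.mean(0).round(1))
print(tcp.round(1),s['ee_rot'][2],s['gripper_width'])
E
python3 crad.py; python3 lay.py 124
```

```text
time_s: 34.83
ee_pos: [475.4, -247.3, 128.7]
ee_rot: [-180.0, 0.1, -24.3]
force: [0.3, 0.4, -1.9]
gripper_width: 30.1
gripper_force: 30.0
plate (236, 95, 91, 133) ((516.55517578125, -266.4523620605469), (78.4720230102539, 119.44161224365234), 67.01997375488281)
dots 66.5 [310.7  68.3] [ 582.5 -323.2]
dots 48.0 [243.  102.5] [ 578.9 -257.9]
dots 44.5 [317.6 100.3] [ 554.3 -317.1]
dots 39.5 [318.4 185.2] [ 484.7 -288. ]
dots 29.0 [247.  186.6] [ 509.8 -229.2]
[ 475.6 -247.   128.8] -24.207171370275653 29.82294159607906
[ 475.8 -246.9  128.9] [-0.2 -0.2 -1.3] 29.8 tool-x -15.0 25.7 tool-y -20.8 19.9
((480.3053894042969, -249.24993896484375), (40.655696868896484, 40.60447692871094), 64.78099060058594)
```

```bash
python3 -m crank '[{"dx":0.023,"dy":-0.0109,"dz":0,"yaw":0.28},{"dx":0.023,"dy":-0.0109,"dz":-0.026,"yaw":0},{"dx":0,"dy":0,"dz":-0.03,"yaw":0},{"dx":0,"dy":0,"dz":-0.03,"yaw":0},{"dx":0,"dy":0,"dz":0,"yaw":0},{"dx":0,"dy":0,"dz":0,"yaw":0}]'; python3 crad.py; python3 lay.py 70; python3 - <<'E'
from h import *
w=cv2.imread('pics/wc.png'); C=eyes.calibration('wrist');K,T=np.array(C['camera_matrix']),np.array(C['world_from_camera'])
s=telemetry.state(); tcp=np.array(s['ee_pos']); g=cv2.cvtColor(w,cv2.COLOR_BGR2GRAY).astype(int)
# profile across cheek tops (z=24), along cradle y at cradle x = 31, and stem (z~59+)
xv=np.array([.922,-.3875]); yv=np.array([.3875,.922]); O=np.array([532,-272.8])
def px(p):
    q=np.linalg.inv(T)@np.append(p,1); r=np.hypot(q[0],q[1]); t=np.arctan2(r,q[2]); return K[0,2]+K[0,0]*t*q[0]/r,K[1,2]+K[1,1]*t*q[1]/r
for x in (28,32,38):
    print(x,[(y,g[int(round(v)),int(round(u))]) for y in range(-30,31,2) for u,v in [px([*(O+x*xv+y*yv),24])]])
E
```

```text
time_s: 35.67
ee_pos: [513.4, -265.1, 61.3]
ee_rot: [180.0, -0.1, -22.8]
force: [0.7, -0.4, -1.7]
gripper_width: 29.6
gripper_force: 30.0
plate (223, 150, 117, 145) ((521.5038452148438, -268.5385437011719), (88.75733947753906, 109.5519027709961), 67.2401123046875)
dots 169.0 [321.4 115.7] [ 582.8 -323.1]
dots 75.0 [328.6 158.5] [ 554.2 -316.9]
dots 73.0 [233.5 158.5] [ 578.9 -257.9]
[ 513.6 -265.4   61.6] -22.795388375349486 29.50360802559506
[ 513.5 -265.5   61.7] [ 0.2 -0.3 -0.8] 30.0 tool-x -7.2 29.7 tool-y -18.8 18.6
((523.9049072265625, -269.94573974609375), (37.47918701171875, 36.879234313964844), 67.2398452758789)
28 [(-30, np.int64(138)), (-28, np.int64(139)), (-26, np.int64(142)), (-24, np.int64(146)), (-22, np.int64(121)), (-20, np.int64(140)), (-18, np.int64(141)), (-16, np.int64(135)), (-14, np.int64(57)), (-12, np.int64(149)), (-10, np.int64(142)), (-8, np.int64(140)), (-6, np.int64(143)), (-4, np.int64(141)), (-2, np.int64(141)), (0, np.int64(142)), (2, np.int64(139)), (4, np.int64(141)), (6, np.int64(140)), (8, np.int64(141)), (10, np.int64(143)), (12, np.int64(131)), 
[... 808 characters left out ...]
8, np.int64(147)), (30, np.int64(146))]
38 [(-30, np.int64(214)), (-28, np.int64(223)), (-26, np.int64(137)), (-24, np.int64(145)), (-22, np.int64(144)), (-20, np.int64(145)), (-18, np.int64(142)), (-16, np.int64(143)), (-14, np.int64(145)), (-12, np.int64(145)), (-10, np.int64(144)), (-8, np.int64(145)), (-6, np.int64(142)), (-4, np.int64(143)), (-2, np.int64(144)), (0, np.int64(144)), (2, np.int64(145)), (4, np.int64(146)), (6, np.int64(145)), (8, np.int64(143)), (10, np.int64(146)), (12, np.int64(147)), (14, np.int64(145)), (16, np.int64(145)), (18, np.int64(142)), (20, np.int64(145)), (22, np.int64(146)), (24, np.int64(146)), (26, np.int64(237)), (28, np.int64(220)), (30, np.int64(218))]
```

```bash
python3 -m crank '[{"dx":0,"dy":0,"dz":-0.02,"yaw":0},{"dx":0,"dy":0,"dz":-0.015,"yaw":0},{"dx":0,"dy":0,"dz":-0.012,"yaw":0},{"dx":0,"dy":0,"dz":0,"yaw":0}]'; python3 -m crank '[{"dx":0,"dy":0,"dz":-0.004,"yaw":0},{"dx":0,"dy":0,"dz":-0.001,"yaw":0},{"dx":0,"dy":0,"dz":0,"yaw":0}]'; python3 lay.py 30
```

```text
time_s: 36.28
ee_pos: [511.9, -265.0, 21.6]
ee_rot: [-180.0, 0.1, -22.8]
force: [-0.3, -0.2, -1.8]
gripper_width: 29.5
gripper_force: 30.0
time_s: 36.65
ee_pos: [512.8, -265.4, 19.1]
ee_rot: [180.0, -0.0, -22.8]
force: [0.5, 0.4, -1.2]
gripper_width: 29.6
gripper_force: 30.0
[ 512.8 -265.4   19.1] [ 0.9 -0.6 -1.3] 29.7 tool-x -5.6 30.7 tool-y -18.6 18.2
((524.28466796875, -270.5124816894531), (36.83086013793945, 36.29288864135742), 67.20712280273438)
```

```bash
python3 -m crank '[{"dx":0.0017,"dy":-0.0007,"dz":0,"yaw":0},{"dx":0.0017,"dy":-0.0007,"dz":0,"yaw":0},{"dx":0,"dy":0,"dz":0,"yaw":0}]'; python3 -m crank '[{"dx":0.0012,"dy":-0.0005,"dz":0,"yaw":0},{"dx":0,"dy":0,"dz":0,"yaw":0}]'; python3 -m crank '[{"dx":0.0012,"dy":-0.0005,"dz":0,"yaw":0},{"dx":0,"dy":0,"dz":0,"yaw":0}]'
```

```text
time_s: 37.08
ee_pos: [515.7, -266.6, 19.0]
ee_rot: [180.0, -0.0, -22.8]
force: [-0.4, -0.6, 0.1]
gripper_width: 29.5
gripper_force: 30.0
time_s: 37.33
ee_pos: [516.2, -266.8, 19.0]
ee_rot: [180.0, 0.0, -22.8]
force: [-1.9, -0.1, 2.6]
gripper_width: 29.8
gripper_force: 30.0
time_s: 37.58
ee_pos: [517.3, -267.2, 19.0]
ee_rot: [180.0, 0.0, -22.8]
force: [-2.6, 0.2, 3.4]
gripper_width: 30.3
gripper_force: 30.0
```

```bash
python3 -m crank '[{"dx":0.0012,"dy":-0.0005,"dz":0,"yaw":0},{"dx":0,"dy":0,"dz":0,"yaw":0}]'; python3 -m crank '[{"dx":0.0012,"dy":-0.0005,"dz":0,"yaw":0},{"dx":0,"dy":0,"dz":0,"yaw":0}]'
```

```text
time_s: 37.83
ee_pos: [518.2, -267.6, 19.0]
ee_rot: [180.0, 0.0, -22.8]
force: [-2.8, 1.4, 4.1]
gripper_width: 29.5
gripper_force: 30.0
time_s: 38.08
ee_pos: [518.2, -267.7, 19.0]
ee_rot: [180.0, 0.1, -22.8]
force: [-5.3, 2.3, 7.0]
gripper_width: 29.5
gripper_force: 30.0
```

```bash
python3 -m crank '[{"dx":0,"dy":0,"dz":0,"yaw":0},{"dx":0,"dy":0,"dz":0,"yaw":0},{"dx":0,"dy":0,"dz":0,"yaw":0},{"dx":0,"dy":0,"dz":0.02,"yaw":0},{"dx":0,"dy":0,"dz":0.06,"yaw":0},{"dx":-0.02,"dy":0,"dz":0.06,"yaw":0},{"dx":-0.02,"dy":0,"dz":0,"yaw":0},{"dx":0,"dy":0,"dz":0,"yaw":0},{"dx":0,"dy":0,"dz":0,"yaw":0}]' 0.65; python3 - <<'E'
from h import *
w,K,T=grab('wrist','wf.png'); t,Kt,Tt=grab('top','tf.png'); s,Ks,Ts=grab('scene','sf.png')
xv=np.array([.922,-.3875]); yv=np.array([.3875,.922]); O=np.array([532,-272.8])
h=cv2.cvtColor(w,cv2.COLOR_RGB2HSV); m=cv2.inRange(h,(0,140,40),(6,255,255)); m[:,:150]=0;m[:,400:]=0
c=max(cv2.findContours(m,0,1)[0],key=cv2.contourArea)[:,0]; P=np.array([plane(K,T,*p,30,True)[:2] for p in c])-O
print('bung in cradle frame x',(P@xv).min().round(1),(P@xv).max().round(1),'y',(P@yv).min().round(1),(P@yv).max().round(1))
# bystanders and tube: change since the start
a=cv2.imread('pics/scene.png')[:,:,::-1]; D=cv2.absdiff(a,s).max(2); M=cv2.morphologyEx((D>45).astype(np.uint8),2,np.ones((3,3)))
for k in cv2.findContours(M,0,1)[0]:
    if cv2.contourArea(k)>15: print('scene changed',cv2.boundingRect(k))
a=cv2.imread('pics/top.png')[:,:,::-1]; D=cv2.absdiff(a,t).max(2); M=cv2.morphologyEx((D>45).astype(np.uint8),2,np.ones((3,3)))
for k in cv2.findContours(M,0,1)[0]:
    if cv2.contourArea(k)>15: print('top changed',cv2.boundingRect(k))
print(telemetry.state()['ee_pos'])
E
```

```text
time_s: 39.2
ee_pos: [486.9, -267.8, 129.9]
ee_rot: [-180.0, 0.1, -22.8]
force: [0.7, -0.1, 0.2]
gripper_width: 59.2
gripper_force: 0.0
bung in cradle frame x -22.0 8.9 y -18.4 17.3
scene changed (483, 413, 35, 7)
scene changed (516, 406, 44, 14)
scene changed (470, 406, 7, 7)
scene changed (485, 363, 50, 38)
scene changed (444, 350, 19, 43)
scene changed (516, 340, 20, 19)
scene changed (489, 331, 29, 28)
scene changed (557, 318, 3, 14)
scene changed (262, 275, 36, 32)
scene changed (461, 268, 27, 90)
scene changed (523, 266, 18, 70)
scene changed (535, 257, 5, 8)
scene changed (279, 242, 42, 54)
scene changed (302, 195, 108, 86)
scene changed (306, 191, 20, 17)
scene changed (467, 190, 9, 21)
scene changed (437, 170, 5, 7)
scene changed (464, 167, 15, 25)
scene changed (476, 158, 7, 21)
scene changed (464, 157, 8, 6)
scene changed (498, 131, 40, 196)
scene changed (455, 78, 38, 70)
scene changed (451, 48, 7, 20)
scene changed (482, 26, 22, 5)
scene changed (455, 0, 24, 46)
scene changed (297, 0, 139, 177)
top changed (183, 414, 19, 6)
top changed (138, 410, 19, 10)
top changed (158, 399, 71, 21)
top changed (492, 394, 68, 26)
top changed (232, 393, 21, 22)
top changed (175, 387, 25, 13)
top changed (547, 372, 13, 15)
top changed (262, 366, 32, 31)
top changed (477, 349, 18, 8)
top changed (236, 226, 29, 41)
top changed (211, 217, 34, 32)
top changed (425, 165, 21, 12)
top changed (419, 159, 4, 7)
top changed (278, 144, 218, 205)
[ 487.26007307 -267.86271877  129.83258202]
```

```bash
python3 -c "
from workcell import ticket; print(ticket.job_done())"
```

```text
the job is handed in; nothing more can be done
None
```

I handed the job in at about 39 s. The bung was rocked free toward blue then yellow, laid on its flat on the bench and released, then set in the cradle with its shoulder against the cheeks. The tube is standing, but slid about 12 mm, and my early pulls put its full weight on the gripper, so the foot probably left the bench by a millimetre or so. I kept clear of the glue bottle, dish and phone, though the final image check could not confirm the phone.

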